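# Draw the brake torque arm out through the half-open parts box

## Robot

A 7-joint arm with a two-finger parallel gripper is mounted at the origin on the work surface. World frame = base frame: x ahead of the robot, y to its left, z up, the work surface at z = 0. Lengths are in mm, angles in degrees, forces in N, time in s.
With the tool pointing down it reaches from about 425 to 825 mm from the base axis. Payload 3.6 kg.
Tool frame: the origin (TCP) lies at the very end of the fingers, on their centre line; the grasp point (between the pads) lies 19 mm behind it; z points along the fingers, y is the line along which they close (so a half turn about z gives the same grasp; the last joint's range is limited). The gripper opens to 85 mm and grips with 20 to 120 N. Pads are 22 mm wide; open, the fingers measure 114 mm over their backs; the gripper's body (76 mm by 85 mm) begins 54 mm behind the grasp point. The pads swing forward as they close: fully open they stand 13 mm farther back than shut.
Start: joints at [-71.133, 35.231, -0.722, 81.555, 0.464, 63.22, -2.315], TCP at [226.385, 609.27, 199.897] pointing down, gripper open.
Joint ranges: [-178.69, 178.69], [-17.37, 117.87], [-77.05, 75.6], [15.02, 138.74], [-78.02, 258.01], [0.78, 113.62], [-162.83, 162.83]. Speed limits (degrees/s): [159.86, 159.86, 180, 180, 180, 180, 180].

## Interface

Orientations are given as a 3x3 rotation matrix whose columns are the frame's x, y, z axes.
In Python, from workcell import robot, grab_frame, camera_model, find_in, cut_out gives the robot as it stands.
- The arm moves only by the tool apply_moves, never from a script. Its argument "targets" is a list that holds one entry, the list of rows, each a list of 6 numbers: the shift along the world's x, y, z in cm, then the turn, a rotation vector about the world's x, y, z in rad. In form: [[[tx, ty, tz, rx, ry, rz], ...]]. A call has exactly 5 rows; each row is the pose to reach, as a shift and turn from the pose commanded when the call began; what a row does not reach only later rows make up. A row lasts 1/12 s, in which the tool goes at most 41.7 mm and 7.16 degrees, less where a joint would pass 70% of its speed; a pose out of reach is approached as far as the arm can. A call with a gripper value outside its range is refused whole. "fingers" is the gripper command: -1 is fully open, 1 is shut, values between are in proportion, set as the call begins (left out, the last holds). The fingers move at their own pace and stop on an object; "squeeze" is the grip in N (left out, the last holds). Time passes only in rows, so rows that repeat a pose let the fingers close, or fill a call up. It gives the time, the measured TCP pose, the force, the opening and the grip force at its end, in the units of the state.
- robot.get_state(): the state, without advancing time (a new reading comes with each control period).
- grab_frame(name): name is "side" or "top"; returns the picture (400x640x3 uint8, blue, green, red); there is no depth.
- camera_model(name): a dict with "mtx" (3x3 intrinsics, pixels), "R" (3x3) and "t" (3): a world point X has camera coordinates R X + t. Camera axes: x right, y down, z forward; pixel columns grow to the right and rows downward; lengths in mm; the calibration is good to about 2 mm. A picture is of the moment at which its call begins. camera_model takes no time and is no camera call.
- robot.finish_job(): hands the job in; it is judged then, once.
Trained networks look in the newest picture that a camera, given by its name, has taken for a name from the list of things; names that differ only in an ending like _2 or _b are one class to them, and where a whole thing is asked for, a point or a joint stands for the part that bears it (a point fixed in the world has none). Each returns a list of dicts, best first, with "conf" (0 to 1); they miss things now and then, are a little off and sometimes report something else, mostly with a low value. They report only what shows in the picture. A call takes as long as a camera call.
- find_in(camera, query): "extent" ([left, top, right, bottom] in pixels, round what is visible of it).
- cut_out(camera, query): "region" (400x640 bool, what is visible of it) and "extent" ([left, top, right, bottom] in pixels, round what is visible of it).
The state is a dict: "clock": time; "qpos": joint angles; "joint_velocities": joint speeds; "tau": joint torques, N m; "tool_pos": TCP position; "ee_rot": TCP orientation; "ft_force": force on the tool from outside, world axes, zero at the start; "wrist_torque": the same for the moment, N m; "gripper_width": finger opening in mm; "grip_force": force on a finger pad.
Only numpy, scipy, OpenCV 4.12 (cv2) and the standard library are available. Lean on these libraries where they do the work, as an engineer would, in place of code of your own. Each camera call takes 0.05 s, during which the arm holds its last target. There are 200 camera calls.

## Task

The long steel brake torque arm lies on the floor of the yellow parts box, half of it hidden under the shut half of the lid, and it is longer than the opening. Take it by its exposed part, tilt it so that the exposed end comes up out of the opening first, and draw it out slantwise without wrenching it against the box or disturbing the gauge on the lid or the other things on the bench. Finish while still holding it still in the gripper, the whole arm in the air with its lowest part about 5 cm or more above the top of the box and touching nothing else.

Things in the scene. Friction and masses are not known exactly. Their poses are not given: they have to be found in the camera images.
- box: Yellow plastic parts box fixed to the bench, outside 290 (x) x 180 (y), walls' tops 70 above the bench; origin at the centre of its underside on the bench, z up. Walls 10 thick, floor 6 thick, inside 270 x 160. The lid covers the -x half of its top, nearer the robot; the +x half is open, and +x points away from the robot to within about 20 degrees. On the lid stands a gauge.
- box_mouth (a point): Centre of the opening, level with the walls' tops, 65 along the box's +x from the box's centre, 70 above the bench; axes as the box's. The opening is 140 (x) x 160 (y), from the lid's straight edge to the inner wall faces. The lid (a shut leaf with the front leaf folded back flat on it, both rigid and fixed) has its underside 65 and its top 75 above the bench.
- stay_mid (a point): Centre of the loose steel torque arm, half-way up (17 above the bench at the start). 230 long along x, 0.2 to 0.4 kg: straight bar 16 wide, 12 thick (11 to 23 above the bench), a round eye 30 in diameter, 22 high at each end, on which it lies flat. Near the box's middle line, within 4 degrees of its x; about 110 of it shows in the opening. x runs from hidden to exposed end, z up.
- stay_front (a point): Centre of the eye at the exposed end, half-way up, 100 along +x from the arm's centre; it starts about 40 from the inner face of the +x wall.
- stay_rear (a point): Centre of the eye at the hidden end under the lid, half-way up, 100 along -x from the arm's centre.
- torque_arm: The same torque arm, origin at the centre of its underside when it lies flat (11 below stay_mid).
- gauge: Bystander: round pressure gauge with a glass dome, 64 in diameter and 38 high with a short brass stem, standing loose on the folded lid of the box. Origin at the centre of its underside. Leave alone.
- spanner: Bystander: steel adjustable spanner about 210 long and 13 thick, lying on the bench beside the box. Origin under its middle. Leave alone.
- shoe_a: Bystander: curved steel brake shoe about 100 x 45 x 25 high on the bench beside the box. Leave alone.
- shoe_b: Bystander: the second, like brake shoe. Leave alone.
- bezel: Bystander: black plastic speedometer bezel, a ring 90 in diameter and 14 high lying on the bench beyond the box. Leave alone.
- bolt_jar: Bystander: small glass jar with a steel cap, 64 in diameter and 85 high, standing on the bench beyond the box. Leave alone.

How it is judged:
By the outcome, as a careful person would: the job done as asked, in the order asked, and still so for the second after the job is handed in, while the arm keeps its last pose, push and grip.
It also fails if it takes over 42 s, if anything falls off the work surface, if the arm or the gripper's body presses on something with over 40 N, if the wrist force passes 120 N, or if a joint passes its speed limit or range.

## Working session

There is one attempt and no reset: what is moved stays moved. The work goes in short steps, Python scripts to look and compute and a tool call to move; the robot and the scene stay as the last step left them, time stands still between calls to the robot, and variables do not carry over. Pictures are saved under pics/ and viewed, at most 10 in all, crops included, and the job is handed in when it is done.

Besides the shell and the picture viewer there is one more tool, called after ">>>" as name(argument=value, ...), one argument or row to a line, values as JSON. apply_moves: Moves the arm, as the interface text tells. Its arguments: {"type":"object","properties":{"targets":{"type":"array","items":{"type":"array","items":{"type":"array","items":{"type":"number"}}}},"fingers":{"type":"number"},"squeeze":{"type":"number"}},"required":["targets"]}

```bash
mkdir -p pics
cat > h.py <<'E'
import numpy as np, cv2
from workcell import robot, grab_frame, camera_model, find_in, cut_out
def proj(c,X):
    m=camera_model(c); Y=m["R"]@np.asarray(X,float)+m["t"]; p=np.array(m["mtx"])@Y; return p[:2]/p[2]
def ray(c,uv):
    m=camera_model(c); R=np.array(m["R"]); d=R.T@np.linalg.inv(m["mtx"])@np.array([uv[0],uv[1],1.]); o=-R.T@np.array(m["t"]); return o,d/np.linalg.norm(d)
def atz(c,uv,z):
    o,d=ray(c,uv); return o+d*(z-o[2])/d[2]
def tri(a,b):
    (o1,d1),(o2,d2)=ray("top",a),ray("side",b)
    s=np.linalg.lstsq(np.c_[d1,-d2],o2-o1,rcond=None)[0]; p,q=o1+s[0]*d1,o2+s[1]*d2
    return (p+q)/2,np.linalg.norm(p-q)
E
python3 - <<'E'
from h import *
np.set_printoptions(precision=1,suppress=True)
for c in ["top","side"]:
    cv2.imwrite(f"pics/{c}0.png",grab_frame(c))
    print(c,ray(c,(320,200)))
    for q in ["box","torque_arm","stay_front","gauge","spanner","shoe_a","bezel","bolt_jar"]:
        print(q,[(np.round(r["extent"]),round(r["conf"],2)) for r in find_in(c,q)[:2]])
s=robot.get_state();print(s)
E
```

```text
top (array([ 491.1,   50.4, 1090.5]), array([ 0.1, -0. , -1. ]))
box [(array([256., 173., 375., 326.]), 0.88)]
torque_arm [(array([311., 201., 332., 249.]), 0.62)]
stay_front [(array([311., 202., 332., 252.]), 0.97)]
gauge [(array([287., 277., 315., 322.]), 0.66)]
spanner [(array([223., 180., 263., 274.]), 0.86)]
shoe_a [(array([382., 214., 436., 236.]), 0.82), (array([359., 274., 399., 312.]), 0.72)]
bezel [(array([300., 119., 343., 160.]), 0.78)]
bolt_jar [(array([355., 137., 386., 171.]), 0.85)]
side (array([ -61.8, -562. ,  869.3]), array([ 0.5,  0.5, -0.7]))
box [(array([195., 161., 351., 281.]), 0.92)]
torque_arm [(array([277., 200., 318., 222.]), 0.54)]
stay_front [(array([280., 201., 316., 226.]), 0.62)]
gauge [(array([201., 201., 245., 230.]), 0.71)]
spanner [(array([198., 164., 281., 202.]), 0.73), (array([278., 198., 318., 222.]), 0.37)]
shoe_a [(array([276., 262., 303., 316.]), 0.78), (array([332., 249., 377., 283.]), 0.56)]
bezel [(array([335., 164., 370., 192.]), 0.78), (array([365., 175., 393., 216.]), 0.57)]
bolt_jar [(array([330., 253., 372., 286.]), 0.65), (array([363., 176., 391., 218.]), 0.61)]
{'clock': 0.9, 'qpos': array([-71.1,  35.2,  -0.7,  81.6,   0.5,  63.2,  -2.3]), 'joint_velocities': array([ 0. ,  0.1,  0. ,  0.1, -0.1, -0.1, -0.1]), 'tau': array([ -0. , -46.9,   0.3, -17.1,   0. ,   0. ,   0. ]), 'tool_pos': array([226.4, 609.3, 199.9]), 'ee_rot': array([[-0.9,  0.3, -0. ],
       [ 0.3,  0.9, -0. ],
       [ 0. , -0. , -1. ]]), 'ft_force': array([ 0.4,  0.2, -0.5]), 'wrist_torque': array([-0., -0.,  0.]), 'grip_force': 0.0, 'gripper_width': 85.40302639520642}
```

View pics/top0.png

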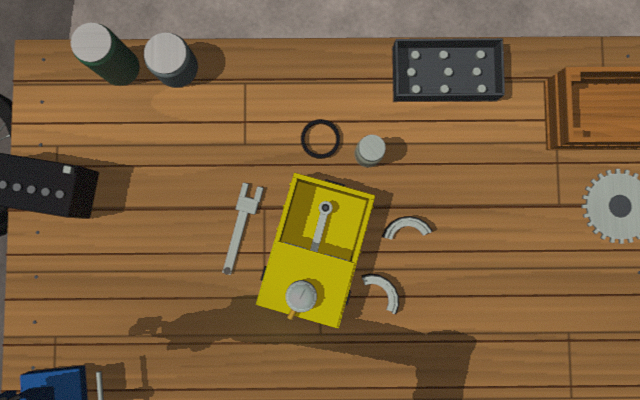

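View pics/side0.png

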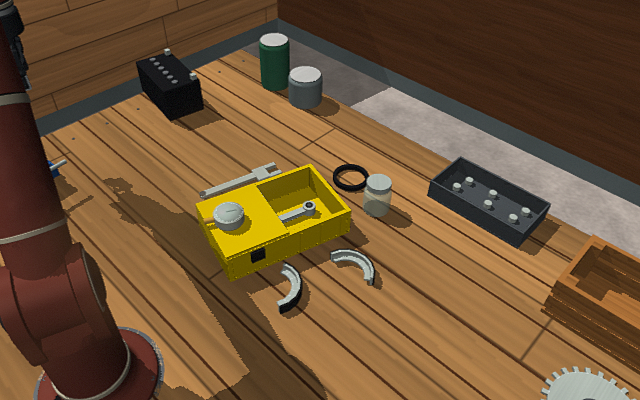

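The top view shows the box with rim corners near (294,174), (375,196), (340,328) and (256,305). The exposed eye is at about (325,208), with the bar running to the lid edge at about (315,250). In the side view the eye is near (308,206). Both views agree with the networks' finds for the arm and gauge.

Run:
```python
from h import *
np.set_printoptions(precision=1,suppress=True)
C=[(294,174),(375,196),(340,328),(256,305)]
P=np.array([atz("top",c,70) for c in C]);print(P, P.mean(0))
for p in P: print("side",proj("side",p), proj("side",[p[0],p[1],0]))
for e in [(P[0]-P[3]),(P[1]-P[2])]: print(np.linalg.norm(e),np.degrees(np.arctan2(e[1],e[0])))
print("far",tri((294,174),(311,164)), "near",tri((375,196),(352,210)))
print("eye",tri((325.5,208),(308,206)),atz("top",(325.5,208),28),atz("side",(308,206),28))
for c in ["top","side"]:
    im=cv2.imread(f"pics/{c}0.png")
    x,y,w,h=(245,165,140,170) if c=="top" else (190,150,170,135)
    k=3.4
    cv2.imwrite(f"pics/{c}c.png",cv2.resize(im[y:y+h,x:x+w],None,fx=k,fy=k,interpolation=cv2.INTER_CUBIC))
    r=cut_out(c,"torque_arm")[0]; m=r["region"].astype(np.uint8)
    pts=cv2.findNonZero(m).reshape(-1,2).astype(float); print(c,r["extent"],len(pts),cv2.fitLine(pts.astype(np.float32),2,0,.01,.01).ravel())
```

```text
[[617.6  96.7  70. ]
 [569.  -75.9  70. ]
 [292.6   1.9  70. ]
 [341.5 177.6  70. ]] [455.2  50.1  70. ]
side [308.4 163.1] [308.2 184.8]
side [349.6 210. ] [347.7 231.9]
side [226.3 261. ] [229.7 282.8]
side [192.8 203.8] [197.2 225.8]
287.68489910152556 -16.348713762310055
287.1892406356638 -15.710754077461786
far (array([620.2,  94.8,  66.4]), np.float64(5.960132200441018)) near (array([570.9, -77.8,  69.5]), np.float64(5.057650986566276))
eye (array([547. ,  28.7,  23.7]), np.float64(1.004776679488005)) [546.4  29.1  28. ] [544.3  25.4  28. ]Traceback (most recent call last):
  File "<stdin>", line 14, in <module>
IndexError: list index out of range
```

View pics/topc.png

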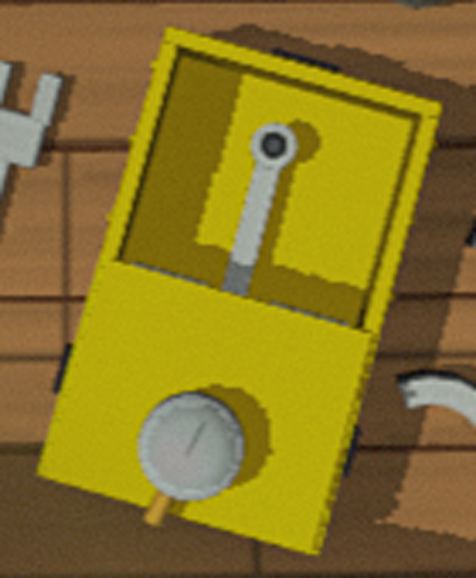

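```bash
cat > plan.py <<'E'
import numpy as np, heapq, sys
# plane of box x,z. obstacles: rects x0,x1,z0,z1
OB=np.array([[-145,145,-50,6],[-145,-135,0,70],[135,145,0,70],[-145,-5,65,75],[-120,-38,75,115]],float)
def rect(x0,x1,z0,z1,n=5):
    a=max(2,int((x1-x0)/n)+1);b=max(2,int((z1-z0)/n)+1)
    X=np.linspace(x0,x1,a);Z=np.linspace(z0,z1,b)
    return np.array([(x,z) for x in X for z in (z0,z1)]+[(x,z) for z in Z for x in (x0,x1)])
ARM=np.r_[rect(-115,-85,-11,11),rect(85,115,-11,11),rect(-85,85,-6,6)]
def grip(s,phi,h): # grasp offset s, tool pre-tilt phi (deg, +: points to +x), TCP h below arm centre
    P=np.r_[rect(-11,11,0,73),rect(-43,43,73,260,10)] # x, back
    f=np.radians(phi); tz=np.array([np.sin(f),-np.cos(f)]); tx=np.array([np.cos(f),np.sin(f)])
    return np.array([s,0])+h*np.array([np.sin(f),-np.cos(f)])+P[:,:1]*tx-P[:,1:]*tz
def clear(pts):
    d=1e9
    for x0,x1,z0,z1 in OB:
        dx=np.maximum(x0-pts[...,0],pts[...,0]-x1);dz=np.maximum(z0-pts[...,1],pts[...,1]-z1)
        sd=np.where((dx>0)&(dz>0),np.hypot(dx,dz),np.maximum(dx,dz)); d=np.minimum(d,sd.min(-1))
    return d
def run(s,phi,h,x0=-6,st=4):
    G=grip(s,phi,h); xs=x0+st*np.arange(-3,45); zs=17+st*np.arange(0,50); ts=np.arange(0,61,3)
    CL=np.zeros((len(xs),len(zs),len(ts)))
    for k,t in enumerate(np.radians(ts)):
        R=np.array([[np.cos(t),-np.sin(t)],[np.sin(t),np.cos(t)]])
        A=np.r_[ARM,G]@R.T
        for i,x in enumerate(xs): CL[i,:,k]=clear(A[None]+np.stack([np.full(len(zs),x),zs],-1)[:,None])
    S=(3,0,0); D={S:0};W={S:1e9};P={};
    # widest path w/ length tiebreak: cost=sum 1/(cl+.5)^2
    q=[(0,S)]
    while q:
        c,n=heapq.heappop(q)
        if c>D[n]: continue
        i,j,k=n
        t=np.radians(ts[k])
        if zs[j]-115*np.sin(t)-11>120:
            path=[n]
            while n in P: n=P[n];path.append(n)
            return [(xs[a],zs[b],ts[e],CL[a,b,e]) for a,b,e in path[::-1]],c
        for di in(-1,0,1):
            for dj in(-1,0,1):
                for dk in(-1,0,1):
                    m=(i+di,j+dj,k+dk)
                    if m==n or min(m)<0 or m[0]>=len(xs) or m[1]>=len(zs) or m[2]>=len(ts): continue
                    cl=CL[m]
                    if cl<-.5: continue
                    e=c+np.sqrt(di*di+dj*dj+dk*dk)*(0.02+1/(cl+1)**2)
                    if e<D.get(m,1e18): D[m]=e;P[m]=n;heapq.heappush(q,(e,m))
    return None,CL[S]
if __name__=="__main__":
    for phi in(0,-10,-20):
        for s in(40,55,70):
            h=17-(8+11*abs(np.sin(np.radians(phi)))); p,c=run(s,phi,h)
            if p is None: print(phi,s,"none",c); continue
            print(phi,s,round(c,2),"min cl after 6:",round(min(a[3] for a in p[6:]),1),"max tilt",max(a[2] for a in p))
E
python3 plan.py
python3 - <<'E'
from h import *
np.set_printoptions(precision=3,suppress=True)
a=atz("top",(325.3,207.6),28);b=atz("top",(314.6,250.7),23)
# two view check of bar direction & lid edge
print(a,b,np.degrees(np.arctan2(*(a-b)[1::-1])))
c=np.array([455.2,50.1]);r=np.radians(-16);bx=np.array([np.cos(r),np.sin(r)]);by=np.array([-bx[1],bx[0]])
g=atz("top",(301,296),113)[:2];print("gauge",g,(g-c)@bx,(g-c)@by)
for e in [(110,262),(372,330)]:
    p=atz("top",(e[0]/3.4+245,e[1]/3.4+165),75)[:2];print("lid edge",(p-c)@bx,(p-c)@by)
print("eye",(a[:2]-c)@bx,(a[:2]-c)@by)
print(robot.get_state()["ee_rot"])
im=cv2.imread("pics/side0.png")[150:285,190:360];cv2.imwrite("pics/sidec.png",cv2.resize(im,None,fx=4,fy=4,interpolation=cv2.INTER_CUBIC))
E
```

```text
0 40 1.52 min cl after 6: 6.1 max tilt 27
0 55 1.52 min cl after 6: 6.1 max tilt 27
0 70 1.52 min cl after 6: 6.1 max tilt 27
-10 40 1.52 min cl after 6: 6.1 max tilt 27
-10 55 1.52 min cl after 6: 6.1 max tilt 27
-10 70 1.52 min cl after 6: 6.1 max tilt 27
-20 40 1.52 min cl after 6: 6.1 max tilt 27
-20 55 1.52 min cl after 6: 6.1 max tilt 27
-20 70 1.52 min cl after 6: 6.1 max tilt 27
[547.282  29.518  28.   ] [452.216  53.964  23.   ] -14.420978179996885
gauge [364.963  81.724] -95.45775036246135 5.525933008100383
lid edge -5.652058748184105 83.75260966609348
lid edge -2.5166823578877557 -83.76823380989711
eye 94.18787778835305 5.5964313122485
[[-0.937  0.348 -0.   ]
 [ 0.348  0.937 -0.   ]
 [ 0.    -0.    -1.   ]]
```

View pics/sidec.png

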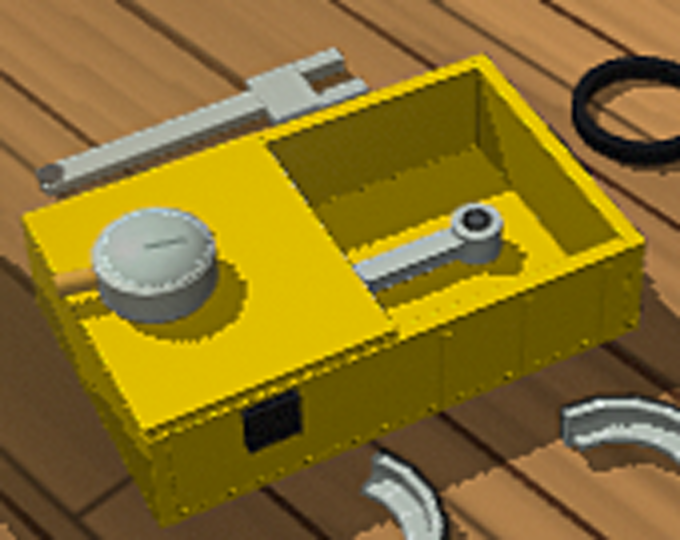

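The side crop shows the eye at crop (477,222), the bar clear on both sides, and the gauge well back on the lid. The gripper has room to grasp straight down about 45 mm behind the eye, so I'm moving above that point now.

>>> apply_moves(
  targets=[
    [[1.4, -2.8, 0, 0, 0, 0], [2.8, -5.7, 0, 0, 0, 0], [4.2, -8.5, 0, 0, 0, 0], [5.5, -11.4, 0, 0, 0, 0], [6.9, -14.2, 0, 0, 0, 0]],
  ],
  fingers=-0.2,
  squeeze=100,
)

```text
clock: 1.37
tool_pos: [295.8, 465.8, 200.0]
ee_rot: [[-0.937, 0.348, 0.0], [0.348, 0.937, 0.0], [-0.0, 0.0, -1.0]]
ft_force: [-0.4, 0.2, 0.3]
gripper_width: 50.9
grip_force: 0.0
```

>>> apply_moves(
  targets=[
    [[1.4, -2.8, 0, 0, 0, 0.02], [2.8, -5.7, 0, 0, 0, 0.04], [4.2, -8.5, 0, 0, 0, 0.06], [5.5, -11.4, 0, 0, 0, 0.08], [6.9, -14.2, 0, 0, 0, 0.1]],
  ],
)

```text
clock: 1.78
tool_pos: [364.9, 323.8, 200.2]
ee_rot: [[-0.968, 0.252, 0.0], [0.252, 0.968, 0.0], [-0.0, 0.0, -1.0]]
ft_force: [0.4, 0.1, 0.0]
gripper_width: 51.2
grip_force: 0.0
```

>>> apply_moves(
  targets=[
    [[1.4, -2.8, 0, 0, 0, 0], [2.8, -5.7, 0, 0, 0, 0], [4.2, -8.5, 0, 0, 0, 0], [5.5, -11.4, 0, 0, 0, 0], [6.9, -14.2, 0, 0, 0, 0]],
  ],
)

```text
clock: 2.2
tool_pos: [433.9, 181.7, 200.2]
ee_rot: [[-0.967, 0.253, 0.001], [0.253, 0.967, 0.0], [-0.0, 0.0, -1.0]]
ft_force: [1.9, -0.5, -0.4]
gripper_width: 50.8
grip_force: 0.0
```

>>> apply_moves(
  targets=[
    [[1.8, -3.6, 0, 0, 0, 0], [3.6, -7.2, 0, 0, 0, 0], [5.4, -10.8, 0, 0, 0, 0], [7.0, -14.25, 0, 0, 0, 0], [7.0, -14.25, 0, 0, 0, 0]],
  ],
)

```text
clock: 2.62
tool_pos: [506.7, 30.3, 200.4]
ee_rot: [[-0.964, 0.267, 0.004], [0.267, 0.964, -0.007], [-0.005, -0.005, -1.0]]
ft_force: [-0.1, -1.0, -0.3]
gripper_width: 51.3
grip_force: 0.0
```

>>> apply_moves(
  targets=[
    [[0, 0, -2.5, 0, 0, 0], [0, 0, -5, 0, 0, 0], [0, 0, -8, 0, 0, 0], [0, 0, -11, 0, 0, 0], [0, 0, -11, 0, 0, 0]],
  ],
)

```text
clock: 3.03
tool_pos: [499.1, 40.7, 85.4]
ee_rot: [[-0.967, 0.253, -0.011], [0.253, 0.968, -0.001], [0.01, -0.004, -1.0]]
ft_force: [-1.0, 0.2, -0.2]
gripper_width: 51.6
grip_force: 0.0
```

Run:
```python
from h import *
np.set_printoptions(precision=3,suppress=True)
t=cv2.resize(grab_frame("top")[165:335,245:385],None,fx=3,fy=3,interpolation=3)
s=cv2.resize(grab_frame("side")[130:300,180:380],None,fx=2,fy=2,interpolation=3)
h=max(t.shape[0],s.shape[0]);pad=lambda i:cv2.copyMakeBorder(i,0,h-i.shape[0],0,0,0)
o=np.hstack([pad(t),cv2.resize(s,None,fx=.9,fy=.9) if 0 else pad(s[:, :380])]);cv2.imwrite("pics/ab.png",o)
s=robot.get_state();print(s["tool_pos"],s["ee_rot"])
```

```text
[503.088  40.909  89.804] [[-0.968  0.253 -0.002]
 [ 0.253  0.968 -0.   ]
 [ 0.002 -0.001 -1.   ]]
```

View pics/ab.png

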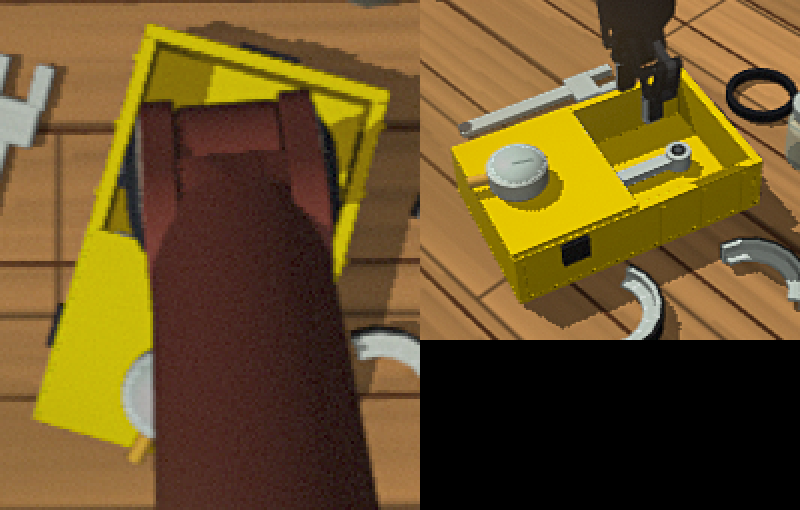

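The side view shows the fingers over the bar, with the eye at (678,150) beyond them. The top view is blocked by the forearm, but the position is settled at the target. I'm descending.

>>> apply_moves(
  targets=[
    [[0, 0, -2, 0, 0, 0], [0, 0, -4, 0, 0, 0], [0, 0, -5.5, 0, 0, 0], [0, 0, -6.5, 0, 0, 0], [0, 0, -7.0, 0, 0, 0]],
  ],
)

```text
clock: 3.55
tool_pos: [504.4, 41.0, 20.5]
ee_rot: [[-0.968, 0.253, 0.002], [0.253, 0.968, 0.0], [-0.002, 0.001, -1.0]]
ft_force: [0.3, 0.6, 0.2]
gripper_width: 51.4
grip_force: 0.0
```

>>> apply_moves(
  targets=[
    [[0, 0, -0.4, 0, 0, 0], [0, 0, -0.7, 0, 0, 0], [0, 0, -1.0, 0, 0, 0], [0, 0, -1.0, 0, 0, 0], [0, 0, -1.0, 0, 0, 0]],
  ],
)

```text
clock: 3.97
tool_pos: [503.7, 40.8, 10.2]
ee_rot: [[-0.967, 0.253, 0.001], [0.253, 0.967, 0.0], [-0.001, 0.0, -1.0]]
ft_force: [0.4, -0.7, 0.3]
gripper_width: 51.0
grip_force: 0.0
```

Run:
```python
from h import *
s=cv2.resize(grab_frame("side")[140:280,200:370],None,fx=4,fy=4,interpolation=3);cv2.imwrite("pics/dn.png",s)
s=robot.get_state();print(s["tool_pos"],s["ft_force"])
```

```text
[503.71304979  40.77049484  10.27886025] [0.13506068 0.1910344  0.32365431]
```

View pics/dn.png

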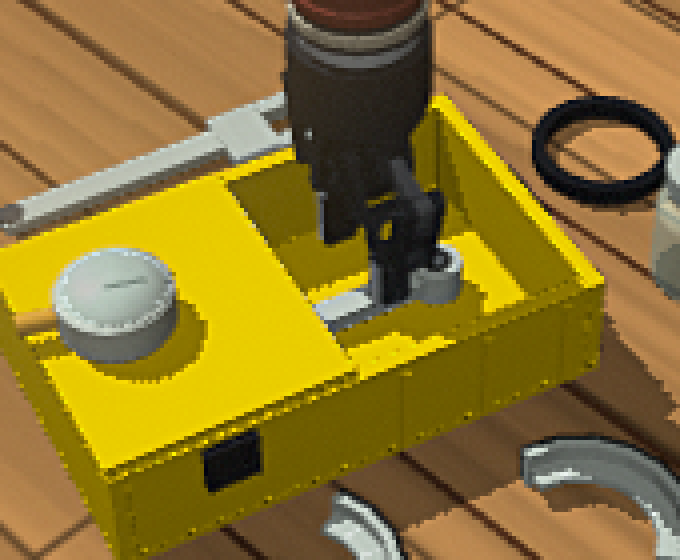

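The fingers straddle the bar behind the eye, touching nothing. I'm closing them.

>>> apply_moves(
  targets=[
    [[0, 0, 0, 0, 0, 0], [0, 0, 0, 0, 0, 0], [0, 0, 0, 0, 0, 0], [0, 0, 0, 0, 0, 0], [0, 0, 0, 0, 0, 0]],
  ],
  fingers=1,
  squeeze=40,
)

```text
clock: 4.43
tool_pos: [503.4, 40.8, 9.9]
ee_rot: [[-0.967, 0.253, -0.0], [0.253, 0.967, -0.0], [0.0, -0.0, -1.0]]
ft_force: [0.5, -0.4, -0.9]
gripper_width: 0.6
grip_force: 0.0
```

>>> apply_moves(
  targets=[
    [[0, 0, 0, 0, 0, 0], [0, 0, 0, 0, 0, 0], [0, 0, 0, 0, 0, 0], [0, 0, 0, 0, 0, 0], [0, 0, 0, 0, 0, 0]],
  ],
  squeeze=110,
)

```text
clock: 4.85
tool_pos: [503.4, 40.8, 9.9]
ee_rot: [[-0.967, 0.253, -0.0], [0.253, 0.967, -0.0], [0.0, -0.0, -1.0]]
ft_force: [0.2, -0.2, 0.1]
gripper_width: 0.1
grip_force: 0.0
```

Run:
```python
import plan
p,c=plan.run(55,0,7)
for a in p: print("x%4d z%4d t%3d cl%5.1f"%a)
```

```text
x  -6 z  17 t  0 cl  0.0
x  -6 z  21 t  0 cl  4.0
x  -6 z  25 t  0 cl  8.0
x  -6 z  29 t  0 cl 12.0
x  -2 z  33 t  0 cl 16.0
x  -2 z  37 t  0 cl 17.0
x   2 z  41 t  3 cl 17.5
x   6 z  45 t  6 cl 13.5
x  10 z  49 t  9 cl  9.7
x  14 z  53 t 12 cl  6.2
x  18 z  57 t 15 cl  6.9
x  22 z  57 t 15 cl  6.1
x  26 z  61 t 18 cl  7.6
x  30 z  61 t 18 cl  8.9
x  34 z  61 t 18 cl  9.0
x  38 z  61 t 18 cl  9.0
x  42 z  61 t 18 cl  9.0
x  46 z  65 t 18 cl  9.9
x  50 z  65 t 18 cl 10.8
x  54 z  69 t 21 cl 11.5
x  58 z  69 t 21 cl 11.5
x  62 z  69 t 21 cl 11.5
x  66 z  73 t 21 cl 12.0
x  70 z  77 t 24 cl 12.5
x  74 z  77 t 24 cl 12.5
x  78 z  77 t 24 cl 12.6
x  82 z  77 t 24 cl 13.4
x  86 z  77 t 24 cl 14.2
x  90 z  77 t 24 cl 14.2
x  94 z  81 t 24 cl 14.8
x  98 z  85 t 27 cl 17.0
x 102 z  85 t 27 cl 17.0
x 106 z  89 t 27 cl 18.0
x 110 z  93 t 27 cl 16.3
x 114 z  97 t 27 cl 15.5
x 118 z 101 t 24 cl 13.5
x 122 z 105 t 21 cl 15.7
x 122 z 109 t 18 cl 16.4
x 122 z 113 t 15 cl 17.6
x 122 z 117 t 12 cl 18.3
x 122 z 121 t  9 cl 22.9
x 122 z 125 t  6 cl 30.3
x 122 z 129 t  3 cl 39.1
x 122 z 133 t  0 cl 45.5
```

The fingers shut on nothing, so the bar was not between them. I'll look before moving again.

Run:
```python
from h import *
np.set_printoptions(precision=1,suppress=True)
s=grab_frame("side")
p=proj("side",robot.get_state()["tool_pos"]);print("tcp px",p, "crop",(p-[250,170])*7)
for X in ([547.3,29.5,28],[503.5,40.5,23],[503.5,40.5,10]): print(X,(proj("side",X)-[250,170])*7)
s=cv2.resize(s[170:240,250:340],None,fx=7,fy=7,interpolation=3);cv2.imwrite("pics/miss.png",s)
```

```text
tcp px [290.5 217.2] crop [283.8 330.4]
[547.3, 29.5, 28] [403.4 241.1]
[503.5, 40.5, 23] [284.1 302.4]
[503.5, 40.5, 10] [284.7 330.2]
```

View pics/miss.png

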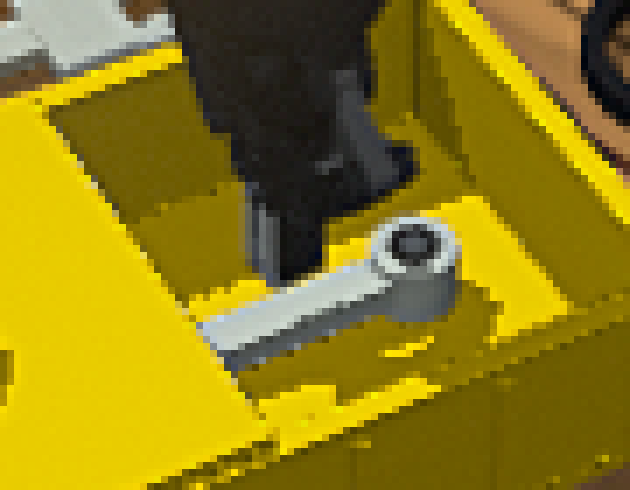

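Run:
```python
from h import *
np.set_printoptions(precision=1,suppress=True)
for z in (6,10,20,30,35): print(z,atz("side",(290/7+250,282/7+170),z))
print(proj("side",[503,41,90]),proj("top",[226.4,609.3,199.9]),proj("side",[226.4,609.3,199.9]))
s=robot.get_state();print(s["tool_pos"],s["qpos"],s["tau"],s["gripper_width"])
cv2.imwrite("pics/x.png",grab_frame("side"))
im=np.hstack([cv2.resize(cv2.imread("pics/top0.png")[300:400,0:110],None,fx=3,fy=3),cv2.resize(cv2.imread("pics/side0.png")[140:200,0:90],None,fx=4,fy=5)])
```

```text
6 [522.8  58.    6. ]
10 [520.1  55.1  10. ]
20 [513.3  48.   20. ]
30 [506.6  40.8  30. ]
35 [503.2  37.2  35. ]
[289.8 191.7] [  8.4 382.1] [31.9 95.4]
[503.3  40.7   9.9] [ -8.6  38.9   2.2 115.8  -3.3  25.3  71.4] [ -0.  -40.6   0.9  -8.2   0.    0.    0. ] 0.048073356854699906
```

The visible fingertip lies on a ray that passes over the bar at z≈30 or more, while the reported z is 10. The fingers also closed without touching the bar or showing any force. So the real tips are roughly 20 mm higher than reported. I'll open and go down in small steps, watching the force.

>>> apply_moves(
  targets=[
    [[0, 0, 0, 0, 0, 0], [0, 0, 0, 0, 0, 0], [0, 0, 0, 0, 0, 0], [0, 0, 0, 0, 0, 0], [0, 0, 0, 0, 0, 0]],
  ],
  fingers=-0.2,
  squeeze=40,
)

```text
clock: 5.37
tool_pos: [503.4, 40.8, 9.9]
ee_rot: [[-0.967, 0.253, -0.0], [0.253, 0.967, -0.0], [0.0, -0.0, -1.0]]
ft_force: [-0.0, 0.4, 1.1]
gripper_width: 51.1
grip_force: 0.0
```

>>> apply_moves(
  targets=[
    [[0, 0, -0.2, 0, 0, 0], [0, 0, -0.4, 0, 0, 0], [0, 0, -0.6, 0, 0, 0], [0, 0, -0.8, 0, 0, 0], [0, 0, -1.0, 0, 0, 0]],
  ],
)

```text
clock: 5.78
tool_pos: [503.3, 40.8, -0.4]
ee_rot: [[-0.967, 0.253, -0.0], [0.253, 0.967, -0.0], [0.0, -0.0, -1.0]]
ft_force: [-0.8, 0.1, -0.5]
gripper_width: 51.2
grip_force: 0.0
```

Run:
```python
from h import *
s=robot.get_state();print(s["tool_pos"],s["ft_force"],s["gripper_width"])
f=grab_frame("side")
a=cv2.resize(f[160:245,245:335],None,fx=6,fy=6,interpolation=3)
cv2.imwrite("pics/open2.png",a)
```

```text
[ 5.03299391e+02  4.07887710e+01 -4.06688284e-01] [-0.75626163  0.11704979 -0.49074137] 51.19476858241666
```

View pics/open2.png

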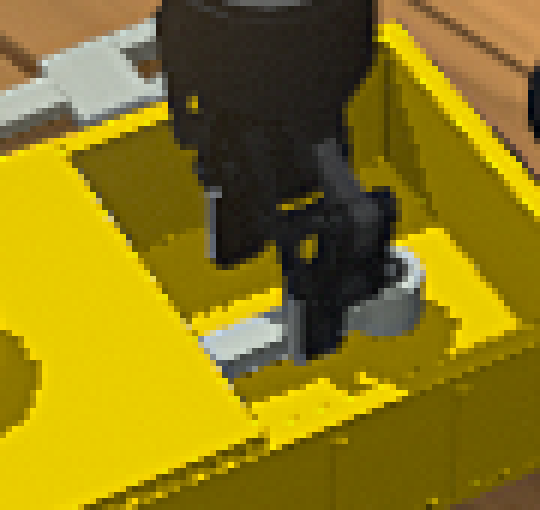

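Run:
```python
from h import *
np.set_printoptions(precision=1,suppress=True)
for z in (5,10,15,20,25,30): print(z,atz("side",(245+298/6,160+358/6),z), proj("side",[497,16,z]))
```

```text
5 [507.8  31.9   5. ] [296.2 225.7]
10 [504.5  28.4  10. ] [296.1 224.2]
15 [501.2  25.   15. ] [296.1 222.7]
20 [497.9  21.6  20. ] [296.1 221.2]
25 [494.6  18.1  25. ] [296.1 219.6]
30 [491.3  14.7  30. ] [296.1 218.1]
```

>>> apply_moves(
  targets=[
    [[0, 0, -0.1, 0, 0, 0], [0, 0, -0.2, 0, 0, 0], [0, 0, -0.3, 0, 0, 0], [0, 0, -0.4, 0, 0, 0], [0, 0, -0.5, 0, 0, 0]],
  ],
)

```text
clock: 6.25
tool_pos: [503.4, 40.8, -5.2]
ee_rot: [[-0.967, 0.253, 0.0], [0.253, 0.967, -0.0], [-0.0, -0.0, -1.0]]
ft_force: [-0.3, -0.1, -0.4]
gripper_width: 51.4
grip_force: 0.0
```

>>> apply_moves(
  targets=[
    [[0, 0, -0.1, 0, 0, 0], [0, 0, -0.2, 0, 0, 0], [0, 0, -0.3, 0, 0, 0], [0, 0, -0.4, 0, 0, 0], [0, 0, -0.5, 0, 0, 0]],
  ],
)

```text
clock: 6.67
tool_pos: [503.4, 40.8, -10.2]
ee_rot: [[-0.967, 0.253, -0.0], [0.253, 0.967, -0.0], [0.0, -0.0, -1.0]]
ft_force: [-0.4, 0.1, -0.2]
gripper_width: 51.3
grip_force: 0.0
```

>>> apply_moves(
  targets=[
    [[0, 0, 0, 0, 0, 0], [0, 0, 0, 0, 0, 0], [0, 0, 0, 0, 0, 0], [0, 0, 0, 0, 0, 0], [0, 0, 0, 0, 0, 0]],
  ],
  fingers=1,
  squeeze=30,
)

```text
clock: 7.08
tool_pos: [503.5, 40.9, -9.9]
ee_rot: [[-0.967, 0.253, 0.0], [0.253, 0.967, 0.0], [-0.0, 0.0, -1.0]]
ft_force: [0.4, 0.7, 1.1]
gripper_width: 14.1
grip_force: 29.3
```

The bar is gripped. Next I'll squeeze harder and work out the draw-out table.

>>> apply_moves(
  targets=[
    [[0, 0, 0, 0, 0, 0], [0, 0, 0, 0, 0, 0], [0, 0, 0, 0, 0, 0], [0, 0, 0, 0, 0, 0], [0, 0, 0, 0, 0, 0]],
  ],
  squeeze=115,
)

```text
clock: 7.5
tool_pos: [503.6, 40.9, -9.6]
ee_rot: [[-0.967, 0.253, 0.0], [0.253, 0.967, 0.0], [-0.0, 0.0, -1.0]]
ft_force: [-1.0, 0.0, 4.5]
gripper_width: 7.9
grip_force: 113.3
```

Run:
```python
import numpy as np, plan
W=np.array([(-6,17,0),(-5,32,0),(6,45,6),(18,57,15),(34,61,18),(50,65,18),(66,73,21),(90,79,24),(110,93,27),(116,140,22),(116,220,18)],float)
ux=np.array([.967,-.253]);ya=np.array([.253,.967])
G=plan.grip(55,0,7)
for a,b in zip(W[:-1],W[1:]):
    rows=[];cl=[]
    P=lambda w:(w[0]+55*np.cos(np.radians(w[2]))+27*np.sin(np.radians(w[2])),w[1]+55*np.sin(np.radians(w[2]))-27*np.cos(np.radians(w[2])))
    for k in range(1,6):
        w=a+(b-a)*k/5; d=np.array(P(w))-P(a); r=-np.radians(w[2]-a[2])*ya
        rows.append([round(float(v),2) for v in (*(d[0]*ux/10),d[1]/10,*r,0)])
        t=np.radians(w[2]);R=np.array([[np.cos(t),-np.sin(t)],[np.sin(t),np.cos(t)]]);cl.append(float(plan.clear((np.r_[plan.ARM,G]@R.T+w[:2])[None])[0]))
    print(b,"cl",np.round(cl,1));print(rows)
```

```text
[-5. 32.  0.] cl [ 3.  6.  9. 12. 15.]
[[0.02, -0.01, 0.3, -0.0, -0.0, 0.0], [0.04, -0.01, 0.6, -0.0, -0.0, 0.0], [0.06, -0.02, 0.9, -0.0, -0.0, 0.0], [0.08, -0.02, 1.2, -0.0, -0.0, 0.0], [0.1, -0.03, 1.5, -0.0, -0.0, 0.0]]
[ 6. 45.  6.] cl [15.2 15.4 15.6 15.7 13.5]
[[0.27, -0.07, 0.38, -0.01, -0.02, 0.0], [0.53, -0.14, 0.75, -0.01, -0.04, 0.0], [0.79, -0.21, 1.13, -0.02, -0.06, 0.0], [1.05, -0.27, 1.51, -0.02, -0.08, 0.0], [1.31, -0.34, 1.89, -0.03, -0.1, 0.0]]
[18. 57. 15.] cl [11.2  9.   6.9  4.9  6.9]
[[0.29, -0.08, 0.42, -0.01, -0.03, 0.0], [0.58, -0.15, 0.85, -0.02, -0.06, 0.0], [0.86, -0.23, 1.27, -0.02, -0.09, 0.0], [1.14, -0.3, 1.7, -0.03, -0.12, 0.0], [1.41, -0.37, 2.13, -0.04, -0.15, 0.0]]
[34. 61. 18.] cl [8.1 8.5 8.8 9.3 9. ]
[[0.32, -0.08, 0.14, -0.0, -0.01, 0.0], [0.64, -0.17, 0.29, -0.01, -0.02, 0.0], [0.96, -0.25, 0.43, -0.01, -0.03, 0.0], [1.28, -0.34, 0.57, -0.01, -0.04, 0.0], [1.6, -0.42, 0.72, -0.01, -0.05, 0.0]]
[50. 65. 18.] cl [ 9.8 10.6 10.6 10.8 10.8]
[[0.31, -0.08, 0.08, -0.0, -0.0, 0.0], [0.62, -0.16, 0.16, -0.0, -0.0, 0.0], [0.93, -0.24, 0.24, -0.0, -0.0
[... 584 characters left out ...]
.] cl [15.1 15.2 15.4 15.8 16.3]
[[0.39, -0.1, 0.34, -0.0, -0.01, 0.0], [0.78, -0.2, 0.69, -0.01, -0.02, 0.0], [1.16, -0.3, 1.03, -0.01, -0.03, 0.0], [1.55, -0.41, 1.38, -0.01, -0.04, 0.0], [1.94, -0.51, 1.72, -0.01, -0.05, 0.0]]
[116. 140.  22.] cl [ 8.6  8.5 12.1 17.  21.9]
[[0.12, -0.03, 0.83, 0.0, 0.02, 0.0], [0.23, -0.06, 1.67, 0.01, 0.03, 0.0], [0.34, -0.09, 2.5, 0.01, 0.05, 0.0], [0.46, -0.12, 3.33, 0.02, 0.07, 0.0], [0.57, -0.15, 4.17, 0.02, 0.08, 0.0]]
[116. 220.  18.] cl [34.1 49.2 54.9 64.  76.1]
[[-0.01, 0.0, 1.51, 0.0, 0.01, 0.0], [-0.01, 0.0, 3.03, 0.01, 0.03, 0.0], [-0.02, 0.01, 4.54, 0.01, 0.04, 0.0], [-0.03, 0.01, 6.06, 0.01, 0.05, 0.0], [-0.04, 0.01, 7.57, 0.02, 0.07, 0.0]]
```

The width fell to 7.9 mm under the stronger squeeze, so only the pad tips have the bar. I'll open, go deeper and take it again.

>>> apply_moves(
  targets=[
    [[0, 0, 0, 0, 0, 0], [0, 0, 0, 0, 0, 0], [0, 0, 0, 0, 0, 0], [0, 0, 0, 0, 0, 0], [0, 0, 0, 0, 0, 0]],
  ],
  fingers=0.1,
  squeeze=30,
)

```text
clock: 7.92
tool_pos: [503.3, 40.7, -10.3]
ee_rot: [[-0.967, 0.253, -0.0], [0.253, 0.967, -0.0], [0.0, -0.0, -1.0]]
ft_force: [-0.0, 0.2, -0.1]
gripper_width: 38.4
grip_force: 0.0
```

>>> apply_moves(
  targets=[
    [[0, 0, -0.1, 0, 0, 0], [0, 0, -0.2, 0, 0, 0], [0, 0, -0.3, 0, 0, 0], [0, 0, -0.4, 0, 0, 0], [0, 0, -0.5, 0, 0, 0]],
  ],
)

```text
clock: 8.33
tool_pos: [503.4, 40.7, -15.2]
ee_rot: [[-0.967, 0.253, -0.0], [0.253, 0.967, -0.0], [0.0, -0.0, -1.0]]
ft_force: [0.2, 0.4, 0.9]
gripper_width: 38.6
grip_force: 0.0
```

Run:
```python
from h import *
s=robot.get_state();print(s["tool_pos"],s["ft_force"],s["gripper_width"])
f=grab_frame("side")
a=cv2.resize(f[175:240,250:335],None,fx=8,fy=8,interpolation=3)
cv2.imwrite("pics/open3.png",a)
```

```text
[503.38384294  40.73961076 -15.23449782] [0.15182039 0.36759675 0.91814041] 38.62148464619381
```

View pics/open3.png

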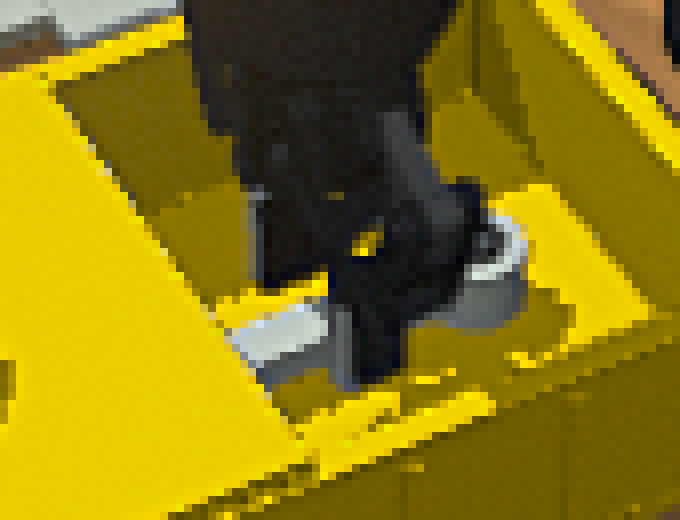

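Run:
```python
from h import *
np.set_printoptions(precision=1,suppress=True)
for nm,xy in(("near",(488,25)),("far",(497.6,62)),("near+",(509,20)),("far+",(519,56)),("nearout",(485.5,15))):
    for z in (0,10,20,30): q=proj("side",[*xy,z]); print(nm,z,(q-[250,175])*8)
```

```text
near 0 [324.5 417.8]
near 10 [324.  393.6]
near 20 [323.5 369.2]
near 30 [323.  344.4]
far 0 [259.4 333.8]
far 10 [258.5 309.6]
far 20 [257.7 285.2]
far 30 [256.8 260.5]
near+ 0 [389.6 388.6]
near+ 10 [389.5 364.5]
near+ 20 [389.4 340. ]
near+ 30 [389.3 315.3]
far+ 0 [327.1 306.9]
far+ 10 [326.6 282.7]
far+ 20 [326.2 258.3]
far+ 30 [325.7 233.5]
nearout 0 [342.8 440.9]
nearout 10 [342.4 416.7]
nearout 20 [342.  392.3]
nearout 30 [341.6 367.5]
```

The far pad tip at (262,285) and the near one at (338,392) both give a tip height of about 18–20 mm, still shallow. I'll go 7 mm deeper.

>>> apply_moves(
  targets=[
    [[0, 0, -0.1, 0, 0, 0], [0, 0, -0.2, 0, 0, 0], [0, 0, -0.3, 0, 0, 0], [0, 0, -0.4, 0, 0, 0], [0, 0, -0.4, 0, 0, 0]],
  ],
)

```text
clock: 8.8
tool_pos: [503.3, 40.8, -19.3]
ee_rot: [[-0.967, 0.253, -0.0], [0.253, 0.967, -0.0], [0.0, -0.0, -1.0]]
ft_force: [-1.0, 0.4, 0.5]
gripper_width: 38.4
grip_force: 0.0
```

>>> apply_moves(
  targets=[
    [[0, 0, -0.1, 0, 0, 0], [0, 0, -0.2, 0, 0, 0], [0, 0, -0.3, 0, 0, 0], [0, 0, -0.3, 0, 0, 0], [0, 0, -0.3, 0, 0, 0]],
  ],
)

```text
clock: 9.22
tool_pos: [503.3, 40.8, -22.2]
ee_rot: [[-0.967, 0.253, -0.0], [0.253, 0.967, -0.0], [0.0, -0.0, -1.0]]
ft_force: [0.1, -0.3, 0.8]
gripper_width: 38.5
grip_force: 0.0
```

>>> apply_moves(
  targets=[
    [[0, 0, 0, 0, 0, 0], [0, 0, 0, 0, 0, 0], [0, 0, 0, 0, 0, 0], [0, 0, 0, 0, 0, 0], [0, 0, 0, 0, 0, 0]],
  ],
  fingers=1,
  squeeze=30,
)

```text
clock: 9.63
tool_pos: [503.5, 40.9, -22.0]
ee_rot: [[-0.967, 0.253, 0.0], [0.253, 0.967, 0.0], [-0.0, 0.0, -1.0]]
ft_force: [0.1, 0.7, 1.2]
gripper_width: 15.2
grip_force: 29.6
```

>>> apply_moves(
  targets=[
    [[0, 0, 0, 0, 0, 0], [0, 0, 0, 0, 0, 0], [0, 0, 0, 0, 0, 0], [0, 0, 0, 0, 0, 0], [0, 0, 0, 0, 0, 0]],
  ],
  squeeze=90,
)

```text
clock: 10.05
tool_pos: [503.6, 40.9, -21.7]
ee_rot: [[-0.967, 0.253, 0.001], [0.253, 0.967, 0.0], [-0.0, 0.0, -1.0]]
ft_force: [-0.1, 1.0, 6.3]
gripper_width: 13.6
grip_force: 89.2
```

>>> apply_moves(
  targets=[
    [[0.02, 0, 0.3, 0, 0, 0], [0.04, 0, 0.6, 0, 0, 0], [0.06, -0.02, 0.9, 0, 0, 0], [0.08, -0.02, 1.2, 0, 0, 0], [0.1, -0.03, 1.5, 0, 0, 0]],
  ],
)

```text
clock: 10.47
tool_pos: [504.2, 40.3, -7.1]
ee_rot: [[-0.967, 0.253, -0.001], [0.253, 0.967, -0.0], [0.0, -0.0, -1.0]]
ft_force: [0.4, -1.1, -3.9]
gripper_width: 13.3
grip_force: 88.2
```

```bash
python3 - <<'E'
from h import *
s=robot.get_state();print(s["tool_pos"],s["ft_force"],s["wrist_torque"],s["gripper_width"])
f=grab_frame("side")
a=cv2.resize(f[160:240,250:335],None,fx=7,fy=7,interpolation=3)
cv2.imwrite("pics/lift.png",a)
m=cut_out("side","torque_arm");print([(r["extent"],r["conf"]) for r in m])
E
sed -n '/W=np/,$p' /dev/null
python3 - <<'E'
import numpy as np
W=np.array([(-5,32,0),(6,45,6),(18,57,15),(34,61,18),(50,65,18),(66,73,21),(90,79,24),(110,93,27),(118,130,24),(118,220,18)],float)
ux=np.array([.967,-.253]);ya=np.array([.253,.967])
P=lambda w:np.array((w[0]+55*np.cos(np.radians(w[2]))+39*np.sin(np.radians(w[2])),w[1]+55*np.sin(np.radians(w[2]))-39*np.cos(np.radians(w[2]))))
for a,b in zip(W[:-1],W[1:]):
    d=P(b)-P(a);r=-np.radians(b[2]-a[2])*ya
    print(b,np.round([*(d[0]*ux/10),d[1]/10,*r],3))
E
```

```text
[504.19227129  40.29985972  -7.07100973] [ 0.36040109 -1.05129435 -3.94471507] [-0.06737967 -0.2111141   0.01073322] 13.302992146166776
[]
[ 6. 45.  6.] [ 1.429 -0.374  1.896 -0.026 -0.101]
[18. 57. 15.] [ 1.59  -0.416  2.16  -0.04  -0.152]
[34. 61. 18.] [ 1.657 -0.434  0.734 -0.013 -0.051]
[50. 65. 18.] [ 1.547 -0.405  0.4   -0.    -0.   ]
[66. 73. 21.] [ 1.64  -0.429  1.14  -0.013 -0.051]
[90. 79. 24.] [ 2.397 -0.627  0.944 -0.013 -0.051]
[110.  93.  27.] [ 1.992 -0.521  1.748 -0.013 -0.051]
[118. 130.  24.] [ 0.715 -0.187  3.352  0.013  0.051]
[118. 220.  18.] [-0.169  0.044  8.316  0.026  0.101]
```

View pics/lift.png

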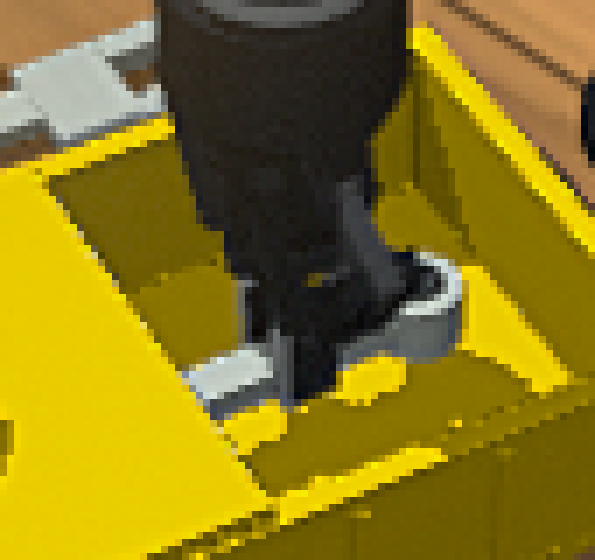

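The arm is lifted about 15 mm and looks level. The eye is at (430,290) and the bar slope is unchanged; weight is 4 N and the wrist torque matches a grip 55 mm from the centre. I've used all my picture views, so from here I go by forces and detections. Now the tilt.

>>> apply_moves(
  targets=[
    [[0.29, -0.07, 0.38, -0.005, -0.02, 0], [0.57, -0.15, 0.76, -0.01, -0.04, 0], [0.86, -0.22, 1.14, -0.016, -0.06, 0], [1.14, -0.3, 1.52, -0.021, -0.08, 0], [1.43, -0.37, 1.9, -0.026, -0.1, 0]],
  ],
)

```text
clock: 10.98
tool_pos: [518.7, 36.9, 12.4]
ee_rot: [[-0.962, 0.253, 0.102], [0.251, 0.968, -0.026], [-0.105, 0.0, -0.994]]
ft_force: [0.1, 0.6, -4.0]
gripper_width: 13.6
grip_force: 88.2
```

```bash
cat > chk.py <<'E'
from h import *
np.set_printoptions(precision=1,suppress=True)
s=robot.get_state();print(s["clock"],s["tool_pos"],s["ft_force"],s["wrist_torque"]*100,s["gripper_width"])
z=s["ee_rot"][:,2];print("tilt",np.degrees(np.arccos(-z[2])),s["qpos"])
for c in("side","top"):
    grab_frame(c)
    for q in("stay_front","stay_rear","gauge"): print(c,q,[(np.round(r["extent"]),round(r["conf"],2)) for r in find_in(c,q)[:2]])
E
python3 chk.py
```

```text
10.9833 [518.7  36.9  12.4] [ 0.1  0.6 -4. ] [-2.9  1.2  2.7] 13.646509759261406
tilt 6.022175524344941 [-11.2  38.1   4.8 118.8  -2.3  17.7  70. ]
side stay_front [(array([276., 190., 321., 219.]), 0.63)]
side stay_rear [(array([276., 186., 321., 215.]), 0.85)]
side gauge [(array([204., 196., 245., 230.]), 0.78)]
top stay_front [(array([319., 197., 335., 212.]), 0.48), (array([257., 172., 376., 311.]), 0.29)]
top stay_rear [(array([321., 195., 337., 211.]), 0.7)]
top gauge []
```

```bash
cat > kin.py <<'E'
import numpy as np
from scipy.optimize import least_squares
D=[(649.97,199.9,35.231,81.555,63.22),(504.9,9.9,38.9,115.8,25.3),(520.0,12.4,38.1,118.8,17.7)]
def fk(p,q):
    a=np.radians(np.cumsum(q)); return np.array([p[0]*np.sin(a[0])+p[1]*np.sin(a[1])+p[3]*np.sin(a[2]),p[2]+p[0]*np.cos(a[0])+p[1]*np.cos(a[1])+p[3]*np.cos(a[2])])
s=least_squares(lambda p:np.concatenate([fk(p,d[2:])-d[:2] for d in D]),[400,400,350,200]);p=s.x
if __name__=="__main__":
    print(p.round(1),s.fun.round(1))
    W=np.array([(6,45,6),(18,57,15),(34,61,18),(50,65,18),(66,73,21),(90,79,24),(110,93,27),(118,130,24),(118,220,18),(118,220,6)],float)
    def ik(r,z,t):
        w=np.array([r,z])-p[3]*np.array([np.sin(np.radians(t)),-np.cos(np.radians(t))])-[0,p[2]]
        d=np.hypot(*w);c=(d*d-p[0]**2-p[1]**2)/(2*p[0]*p[1]);q4=np.arccos(c);q2=np.arctan2(w[0],w[1])-np.arctan2(p[1]*np.sin(q4),p[0]+p[1]*np.cos(q4))
        q2,q4=np.degrees([q2,q4]);return q2,q4,180-t-q2-q4
    for w in W:
        t=np.radians(w[2]);x=w[0]+55*np.cos(t)+39*np.sin(t);z=w[1]+55*np.sin(t)-39*np.cos(t)
        print(w,"r",455+x-2,np.round([*ik(454+x,z,w[2])],1))
E
python3 kin.py
```

```text
[551.9 371.1 277.1 360.4] [-0.4  0.4  0.3  0.8  0.1 -1.2]
[ 6. 45.  6.] r 517.7753143126935 [ 37.8 119.6  16.6]
[18. 57. 15.] r 534.219863204897 [ 34.8 125.2   5. ]
[34. 61. 18.] r 551.3597711768564 [ 34.5 125.3   2.2]
[50. 65. 18.] r 567.3597711768564 [ 34.8 122.7   4.5]
[66. 73. 21.] r 584.3232734896128 [ 34.2 122.6   2.2]
[90. 79. 24.] r 609.1077292502993 [ 34.3 121.4   0.3]
[110.  93.  27.] r 629.7109883202025 [ 33.4 120.5  -0.9]
[118. 130.  24.] r 637.1077292502993 [ 30.7 114.9  10.5]
[118. 220.  18.] r 635.3597711768564 [ 25.4 103.6  33.1]
[118. 220.   6.] r 629.7753143126936 [30.9 92.6 50.5]
```

```bash
python3 - <<'E'
import re
s=open('plan.py').read()
s=s.replace("def run(s,phi,h,x0=-6,st=4):","def run(s,phi,h,x0=6,st=3,qm=4):\n    from kin import p as K")
s=s.replace("xs=x0+st*np.arange(-3,45); zs=17+st*np.arange(0,50); ts=np.arange(0,61,3)","xs=x0+st*np.arange(-3,52); zs=45+st*np.arange(-5,45); ts=np.arange(0,31,2)")
s=s.replace("    S=(3,0,0);","""    X,Z,T=np.meshgrid(xs,zs,np.radians(ts),indexing='ij')
    tp=T+np.radians(phi); b=np.radians(phi)
    hx=s+(h+32)*np.sin(b); hz=-(h+32)*np.cos(b)
    r=454+X+hx*np.cos(T)-hz*np.sin(T)-K[3]*np.sin(tp); z=Z+hx*np.sin(T)+hz*np.cos(T)+K[3]*np.cos(tp)-K[2]
    d=np.hypot(r,z);q4=np.arccos(np.clip((d*d-K[0]**2-K[1]**2)/(2*K[0]*K[1]),-1,1));q2=np.arctan2(r,z)-np.arctan2(K[1]*np.sin(q4),K[0]+K[1]*np.cos(q4))
    Q6=180-np.degrees(tp+q2+q4); CL[Q6<qm]=-99
    S=(3,5,3);""").replace("(xs[a],zs[b],ts[e],CL[a,b,e])","(xs[a],zs[b],ts[e],CL[a,b,e],Q6[a,b,e])")
open('plan2.py','w').write(s.split("if __name__")[0])
E
python3 - <<'E'
import plan2
for qm in (3,4,5,6.5,8):
    p,c=plan2.run(55,0,7,qm=qm)
    if p is None: print(qm,"none");continue
    print(qm,round(c,2),"mincl",min(a[3] for a in p),"maxt",max(a[2] for a in p))
    if qm==4:
        for a in p[::2]: print("x%4d z%4d t%3d cl%5.1f q6 %.1f"%a)
E
```

```text
3 1.7 mincl 6.989856926378408 maxt 24
4 1.75 mincl 4.979272688989697 maxt 22
x   6 z  45 t  6 cl 13.5 q6 16.6
x   9 z  51 t 10 cl 10.3 q6 11.4
x  15 z  57 t 14 cl  7.0 q6 6.4
x  21 z  60 t 16 cl  6.1 q6 4.1
x  27 z  60 t 16 cl  7.7 q6 4.8
x  33 z  60 t 16 cl  7.5 q6 5.4
x  39 z  63 t 16 cl  8.2 q6 6.5
x  45 z  66 t 18 cl  8.8 q6 4.2
x  51 z  66 t 18 cl 10.5 q6 4.8
x  57 z  66 t 18 cl 11.8 q6 5.4
x  63 z  66 t 18 cl 12.0 q6 6.0
x  69 z  69 t 18 cl 11.8 q6 7.1
x  75 z  72 t 20 cl 11.7 q6 4.7
x  81 z  72 t 20 cl 12.0 q6 5.3
x  87 z  72 t 20 cl 11.3 q6 6.0
x  93 z  75 t 20 cl 13.1 q6 7.0
x  99 z  78 t 22 cl 14.9 q6 4.6
x 105 z  81 t 22 cl 15.5 q6 5.6
x 111 z  87 t 22 cl 12.1 q6 7.1
x 117 z  93 t 22 cl 12.3 q6 8.5
x 123 z  99 t 18 cl 15.2 q6 16.6
x 123 z 105 t 14 cl 16.6 q6 23.8
x 123 z 111 t 10 cl 17.4 q6 30.9
x 123 z 117 t  6 cl 24.1 q6 37.7
x 123 z 123 t  2 cl 35.6 q6 44.4
x 123 z 129 t  0 cl 44.9 q6 48.0
5 1.79 mincl 4.979272688989697 maxt 22
6.5 1.9 mincl 4.750656354701141 maxt 20
8 2.09 mincl 2.387884726251394 maxt 20
```

Run:
```python
import numpy as np, plan
from kin import p as K
W=np.array([(6,45,6),(14,55.5,12.5),(21,60,16),(33,60.5,16),(45,65,17),(60,66.5,18),(78,71.5,19),(93,75,20),(105,81,21.5),(116,93,21.5),(123,110,18),(123,190,14)],float)
ux=np.array([.967,-.253]);ya=np.array([.253,.967]);G=plan.grip(55,0,7)
def P(w):
    t=np.radians(w[2]);return np.array((w[0]+55*np.cos(t)+39*np.sin(t),w[1]+55*np.sin(t)-39*np.cos(t)))
def q6(w):
    t=np.radians(w[2]);x,z=P(w);r=454+x-K[3]*np.sin(t);z=z+K[3]*np.cos(t)-K[2];d=np.hypot(r,z)
    q4=np.arccos((d*d-K[0]**2-K[1]**2)/(2*K[0]*K[1]));return 180-np.degrees(t+q4+np.arctan2(r,z)-np.arctan2(K[1]*np.sin(q4),K[0]+K[1]*np.cos(q4)))
for a,b in zip(W[:-1],W[1:]):
    cl=[]
    for k in range(1,6):
        w=a+(b-a)*k/5;t=np.radians(w[2]);R=np.array([[np.cos(t),-np.sin(t)],[np.sin(t),np.cos(t)]]);cl.append(plan.clear((np.r_[plan.ARM,G]@R.T+w[:2])[None])[0])
    d=P(b)-P(a);r=-np.radians(b[2]-a[2])*ya
    print(b,"tcp",np.round(P(b)),"cl",np.round(cl,1),"q6 %.1f"%q6(b),np.round([*(d[0]*ux/10),d[1]/10,*r],3))
from h import atz
c=np.array([455.2,50.1]);bx=np.array([np.cos(np.radians(-16)),np.sin(np.radians(-16))])
for uv in((327,204.5),(329,203)): print("eye X",(atz("top",uv,66)[:2]-c)@bx,"pred top of eye",6+99.5-1.1)
```

```text
[14.  55.5 12.5] tcp [76. 29.] cl [11.9 10.4  9.   7.7  6.3] q6 8.5 [ 1.099 -0.287  1.737 -0.029 -0.11 ]
[21. 60. 16.] tcp [85. 38.] cl [5.5 5.8 6.5 6.6 6.1] q6 4.1 [ 0.82  -0.215  0.834 -0.015 -0.059]
[33.  60.5 16. ] tcp [97. 38.] cl [6.6 7.3 7.7 8.5 8. ] q6 5.5 [ 1.16  -0.304  0.05  -0.    -0.   ]
[45. 65. 17.] tcp [109.  44.] cl [8.8 8.7 8.9 8.6 8.9] q6 5.7 [ 1.197 -0.313  0.561 -0.004 -0.017]
[60.  66.5 18. ] tcp [124.  46.] cl [ 9.4 10.3 11.1 11.7 12.3] q6 5.8 [ 1.485 -0.389  0.262 -0.004 -0.017]
[78.  71.5 19. ] tcp [143.  53.] cl [13.1 12.9 12.2 11.5 10.8] q6 6.7 [ 1.774 -0.464  0.613 -0.004 -0.017]
[93. 75. 20.] tcp [158.  57.] cl [10.6 11.2 11.8 12.7 13.1] q6 7.0 [ 1.482 -0.388  0.463 -0.004 -0.017]
[105.   81.   21.5] tcp [170.  65.] cl [13.5 13.6 13.9 14.1 14.5] q6 6.5 [ 1.203 -0.315  0.771 -0.007 -0.025]
[116.   93.   21.5] tcp [181.  77.] cl [13.1 11.6 10.3 10.  10.7] q6 9.2 [ 1.064 -0.278  1.2   -0.    -0.   ]
[123. 110.  18.] tcp [187.  90.] cl [11.  12.  13.1 15.1 17.6] q6 18.1 [ 0.57  -0.149  1.303  0.015  0.059]
[123. 190.  14.] tcp [186. 165.] cl [22.4 31.7 46.1 55.9 63.6] q6 35.2 [-0.151  0.039  7.556  0.018  0.068]
eye X 99.4236748685928 pred top of eye 104.4
eye X 103.66913037216453 pred top of eye 104.4
```

>>> apply_moves(
  targets=[
    [[0.22, -0.06, 0.35, -0.006, -0.022, 0], [0.44, -0.11, 0.7, -0.012, -0.044, 0], [0.66, -0.17, 1.05, -0.017, -0.066, 0], [0.88, -0.23, 1.39, -0.023, -0.088, 0], [1.1, -0.29, 1.74, -0.029, -0.11, 0]],
  ],
)

```text
clock: 11.8
tool_pos: [529.5, 34.0, 29.8]
ee_rot: [[-0.944, 0.253, 0.21], [0.247, 0.968, -0.055], [-0.217, -0.0, -0.976]]
ft_force: [-0.2, 0.4, -4.1]
gripper_width: 13.4
grip_force: 88.2
```

>>> apply_moves(
  targets=[
    [[0.2, -0.05, 0.21, -0.004, -0.015, 0], [0.41, -0.11, 0.42, -0.008, -0.03, 0], [0.61, -0.16, 0.63, -0.011, -0.044, 0], [0.82, -0.21, 0.83, -0.015, -0.059, 0], [0.82, -0.21, 0.83, -0.015, -0.059, 0]],
  ],
)

```text
clock: 12.22
tool_pos: [537.8, 32.0, 37.8]
ee_rot: [[-0.93, 0.253, 0.266], [0.243, 0.968, -0.069], [-0.275, 0.0, -0.961]]
ft_force: [-0.5, 0.3, -4.4]
gripper_width: 13.3
grip_force: 88.2
```

```bash
python3 chk.py
python3 - <<'E'
from h import *
c=np.array([455.2,50.1]);r=np.radians(-16);bx=np.array([np.cos(r),np.sin(r)]);by=np.array([-bx[1],bx[0]])
w=(21,60,16);t=np.radians(w[2])
for s,h in((100,11),(115,11),(100,-11)):
    X=w[0]+s*np.cos(t)-h*np.sin(t);Z=w[1]+s*np.sin(t)+h*np.cos(t);p=c+X*bx+3*by
    print(s,h,"pred px",proj("side",[*p,Z]),proj("top",[*p,Z]))
E
```

```text
12.2167 [537.8  32.   37.8] [-0.5  0.3 -4.4] [ 8.2 33.7  0.6] 13.335461382505557
tilt 15.968151112527856 [-17.5  35.2  11.3 123.8  -1.1   6.8  67.3]
side stay_front [(array([272., 174., 327., 216.]), 0.69)]
side stay_rear [(array([272., 174., 327., 210.]), 0.82)]
side gauge [(array([199., 200., 244., 231.]), 0.83)]
top stay_front [(array([323., 190., 338., 214.]), 0.7)]
top stay_rear [(array([321., 188., 338., 213.]), 0.47)]
top gauge []
100 11 pred px [316.29643861 179.57447234] [329.71819416 196.91003081]
115 11 pred px [321.95992175 176.08849205] [331.63247069 190.05973088]
100 -11 pred px [318.45025757 185.70435557] [330.19710945 194.91077962]
```

Forces show only the weight, and the eye is where predicted. I'm continuing the draw.

>>> apply_moves(
  targets=[
    [[0.23, -0.06, 0.01, 0, 0, 0], [0.46, -0.12, 0.02, 0, 0, 0], [0.7, -0.18, 0.03, 0, 0, 0], [0.93, -0.24, 0.04, 0, 0, 0], [1.16, -0.3, 0.05, 0, 0, 0]],
  ],
)

```text
clock: 13.03
tool_pos: [549.9, 28.7, 38.1]
ee_rot: [[-0.93, 0.253, 0.266], [0.243, 0.967, -0.069], [-0.275, 0.0, -0.962]]
ft_force: [0.3, -0.2, -4.4]
gripper_width: 13.3
grip_force: 88.2
```

>>> apply_moves(
  targets=[
    [[0.24, -0.06, 0.11, -0.001, -0.003, 0], [0.48, -0.13, 0.22, -0.002, -0.007, 0], [0.72, -0.19, 0.34, -0.002, -0.01, 0], [0.96, -0.25, 0.45, -0.003, -0.014, 0], [1.2, -0.31, 0.56, -0.004, -0.017, 0]],
  ],
)

```text
clock: 13.45
tool_pos: [561.6, 25.6, 43.8]
ee_rot: [[-0.925, 0.253, 0.282], [0.242, 0.967, -0.073], [-0.291, 0.001, -0.957]]
ft_force: [0.6, 0.2, -3.6]
gripper_width: 13.3
grip_force: 88.2
```

```bash
python3 chk.py
```

```text
13.45 [561.6  25.6  43.8] [ 0.6  0.2 -3.6] [ 5.9 35.3  0.6] 13.33484116072843
tilt 16.937909792582158 [-16.5  35.6  11.3 121.   -0.7   8.3  67.9]
side stay_front [(array([275., 171., 336., 216.]), 0.91)]
side stay_rear [(array([274., 169., 337., 211.]), 0.91)]
side gauge [(array([201., 200., 243., 232.]), 0.67)]
top stay_front [(array([324., 178., 341., 201.]), 0.77), (array([384., 215., 434., 238.]), 0.51)]
top stay_rear [(array([360., 275., 400., 312.]), 0.61)]
top gauge []
```

>>> apply_moves(
  targets=[
    [[0.3, -0.08, 0.05, -0.001, -0.003, 0], [0.59, -0.16, 0.1, -0.002, -0.007, 0], [0.89, -0.23, 0.16, -0.002, -0.01, 0], [1.19, -0.31, 0.21, -0.003, -0.014, 0], [1.49, -0.39, 0.26, -0.004, -0.017, 0]],
  ],
)

```text
clock: 14.27
tool_pos: [576.8, 21.6, 46.4]
ee_rot: [[-0.92, 0.253, 0.298], [0.241, 0.967, -0.077], [-0.308, 0.001, -0.951]]
ft_force: [0.4, -0.5, -3.9]
gripper_width: 13.6
grip_force: 88.2
```

>>> apply_moves(
  targets=[
    [[0.35, -0.09, 0.12, -0.001, -0.003, 0], [0.71, -0.19, 0.25, -0.002, -0.007, 0], [1.06, -0.28, 0.37, -0.002, -0.01, 0], [1.42, -0.37, 0.49, -0.003, -0.014, 0], [1.77, -0.46, 0.61, -0.004, -0.017, 0]],
  ],
)

```text
clock: 14.68
tool_pos: [594.4, 17.0, 52.5]
ee_rot: [[-0.915, 0.253, 0.314], [0.24, 0.967, -0.081], [-0.325, 0.002, -0.946]]
ft_force: [-0.4, 0.4, -2.9]
gripper_width: 13.4
grip_force: 88.2
```

>>> apply_moves(
  targets=[
    [[0.3, -0.08, 0.09, -0.001, -0.003, 0], [0.59, -0.16, 0.18, -0.002, -0.007, 0], [0.89, -0.23, 0.28, -0.002, -0.01, 0], [1.19, -0.31, 0.37, -0.003, -0.014, 0], [1.48, -0.39, 0.46, -0.004, -0.017, 0]],
  ],
)

```text
clock: 15.1
tool_pos: [609.1, 13.2, 57.0]
ee_rot: [[-0.909, 0.253, 0.33], [0.238, 0.967, -0.084], [-0.341, 0.002, -0.94]]
ft_force: [0.1, -0.6, -2.2]
gripper_width: 13.3
grip_force: 88.2
```

```bash
python3 chk.py
```

```text
15.1 [609.1  13.2  57. ] [ 0.1 -0.6 -2.2] [15.7 42.6 -1.3] 13.262309067446932
tilt 19.934330808840013 [-15.3  36.4  12.  116.1  -0.    9.5  68.6]
side stay_front [(array([275., 154., 356., 218.]), 0.75), (array([200., 164., 280., 202.]), 0.35)]
side stay_rear [(array([278., 156., 356., 214.]), 0.71)]
side gauge [(array([202., 198., 242., 230.]), 0.57)]
top stay_front [(array([329., 156., 346., 179.]), 0.83), (array([382., 216., 432., 238.]), 0.46)]
top stay_rear [(array([333., 154., 344., 181.]), 0.85)]
top gauge [(array([256., 173., 377., 311.]), 0.43)]
```

Run:
```python
from h import *
np.set_printoptions(precision=1,suppress=True)
c=np.array([455.2,50.1]);r=np.radians(-16);bx=np.array([np.cos(r),np.sin(r)]);by=np.array([-bx[1],bx[0]])
s=robot.get_state();print(s["ft_force"],s["wrist_torque"]*100)
f=grab_frame("side");ms=cut_out("side","torque_arm");print([(m["extent"].round() if hasattr(m["extent"],"round") else m["extent"],m["conf"],m["region"].sum()) for m in ms])
M=ms[0]["region"] if ms else None
for th in (16,20,24):
  t=np.radians(th);t0=np.radians(20);o=[]
  gx,gz=93+55*np.cos(t0),75+55*np.sin(t0)
  for sx,h in((115,11),(100,-11),(20,6),(-60,6)):
    X=gx+(sx-55)*np.cos(t)-h*np.sin(t);Z=gz+(sx-55)*np.sin(t)+h*np.cos(t)
    # y of arm in box frame: yaw diff 1.4deg
    p=c+X*bx+6*by; o.append(proj("side",[*p,Z])); o.append(proj("top",[*p,Z]))
  print(th,np.array(o).reshape(-1,4))
if M is not None:
  for u in range(276,356,8): v=np.nonzero(M[:,u])[0]; print(u,v.min() if len(v) else None,v.max() if len(v) else None,end="; ")
s=robot.get_state();print(s["ft_force"],s["tool_pos"])
```

```text
[-0.1 -0.1 -3.2] [ 7.7 44.8 -7.5]
[([271.5, 153.7, 352.6, 217.3], 0.72, np.int64(764)), ([335.1, 161.6, 369.3, 190.0], 0.29, np.int64(330))]
16 [[348.7 159.  339.8 155.5]
 [344.9 168.7 338.1 161.3]
 [313.7 182.2 327.6 199. ]
 [283.2 201.  317.7 234.5]]
20 [[348.  158.  339.6 156.2]
 [344.9 167.7 338.1 161.2]
 [313.8 183.  327.6 198.9]
 [284.1 203.2 318.  233.5]]
24 [[347.2 157.1 339.4 157. ]
 [344.8 166.6 338.1 161.1]
 [314.  183.7 327.7 198.7]
 [285.3 205.2 318.3 232.4]]
276 208 213; 284 202 212; 292 197 206; 300 191 201; 308 185 195; 316 180 190; 324 178 184; 332 None None; 340 158 172; 348 157 171; [-0.1 -0.6 -3.2] [608.8  13.3  56.9]
```

The silhouette matches the planned 20° pose and the force drift was noise. I'm continuing to clear the box.

>>> apply_moves(
  targets=[
    [[0.24, -0.06, 0.15, -0.001, -0.005, 0], [0.48, -0.13, 0.31, -0.003, -0.01, 0], [0.72, -0.19, 0.46, -0.004, -0.015, 0], [0.96, -0.25, 0.62, -0.006, -0.02, 0], [1.2, -0.31, 0.77, -0.007, -0.025, 0]],
  ],
)

```text
clock: 16.02
tool_pos: [621.2, 10.2, 65.0]
ee_rot: [[-0.9, 0.253, 0.354], [0.236, 0.968, -0.091], [-0.366, 0.002, -0.931]]
ft_force: [0.1, -0.3, -4.0]
gripper_width: 13.2
grip_force: 88.2
```

>>> apply_moves(
  targets=[
    [[0.21, -0.06, 0.24, 0, 0, 0], [0.43, -0.11, 0.48, 0, 0, 0], [0.64, -0.17, 0.72, 0, 0, 0], [0.85, -0.22, 0.96, 0, 0, 0], [1.06, -0.28, 1.2, 0, 0, 0]],
  ],
)

```text
clock: 16.43
tool_pos: [631.8, 7.3, 77.0]
ee_rot: [[-0.9, 0.253, 0.354], [0.236, 0.967, -0.091], [-0.365, 0.002, -0.931]]
ft_force: [0.7, -0.1, -4.0]
gripper_width: 13.5
grip_force: 88.2
```

>>> apply_moves(
  targets=[
    [[0.2, -0.05, 0.25, 0.001, 0.005, 0], [0.3, -0.08, 0.5, 0.004, 0.015, 0], [0.4, -0.1, 0.8, 0.007, 0.03, 0], [0.5, -0.13, 1.05, 0.011, 0.045, 0], [0.57, -0.15, 1.3, 0.015, 0.059, 0]],
  ],
)

```text
clock: 16.85
tool_pos: [637.5, 5.7, 90.1]
ee_rot: [[-0.921, 0.253, 0.298], [0.241, 0.967, -0.077], [-0.307, 0.001, -0.952]]
ft_force: [-0.4, 0.2, -4.2]
gripper_width: 13.6
grip_force: 88.2
```

```bash
python3 chk.py
```

```text
16.85 [637.5   5.7  90.1] [-0.4  0.2 -4.2] [ 9.9 35.   5.9] 13.562243498795944
tilt 17.899373474764584 [-12.4  35.   10.2 108.4  -0.1  20.   70.5]
side stay_front [(array([278., 142., 367., 208.]), 0.92)]
side stay_rear [(array([276., 142., 364., 206.]), 0.76)]
side gauge [(array([201., 200., 246., 229.]), 0.93)]
top stay_front [(array([334., 139., 350., 158.]), 0.5)]
top stay_rear [(array([336., 136., 349., 159.]), 0.49)]
top gauge [(array([301., 119., 340., 156.]), 0.5)]
```

>>> apply_moves(
  targets=[
    [[0, 0, 1, 0, 0, 0], [0, 0, 2.5, 0, 0, 0], [0, 0, 4, 0, 0, 0], [0, 0, 5.5, 0, 0, 0], [0, 0, 7, 0, 0, 0]],
  ],
)

```text
clock: 17.67
tool_pos: [637.0, 5.9, 161.0]
ee_rot: [[-0.92, 0.253, 0.298], [0.241, 0.967, -0.077], [-0.308, 0.001, -0.951]]
ft_force: [0.8, -0.1, -3.2]
gripper_width: 13.4
grip_force: 88.2
```

>>> apply_moves(
  targets=[
    [[0, 0, 1.4, 0, 0, 0], [0, 0, 2.8, 0, 0, 0], [0, 0, 4, 0, 0, 0], [0, 0, 4.6, 0, 0, 0], [0, 0, 5, 0, 0, 0]],
  ],
)

```text
clock: 18.08
tool_pos: [637.4, 5.9, 211.2]
ee_rot: [[-0.92, 0.253, 0.3], [0.241, 0.967, -0.077], [-0.309, 0.002, -0.951]]
ft_force: [-0.5, -0.1, -4.5]
gripper_width: 13.4
grip_force: 88.3
```

>>> apply_moves(
  targets=[
    [[0, 0, 0, 0, 0, 0], [0, 0, 0, 0, 0, 0], [0, 0, 0, 0, 0, 0], [0, 0, 0, 0, 0, 0], [0, 0, 0, 0, 0, 0]],
  ],
)

```text
clock: 18.5
tool_pos: [636.8, 5.8, 208.9]
ee_rot: [[-0.921, 0.253, 0.297], [0.241, 0.967, -0.077], [-0.306, 0.001, -0.952]]
ft_force: [-0.8, 0.3, -3.9]
gripper_width: 13.6
grip_force: 88.3
```

Run:
```python
from h import *
np.set_printoptions(precision=1,suppress=True)
c=np.array([455.2,50.1]);r=np.radians(-16);bx=np.array([np.cos(r),np.sin(r)]);by=np.array([-bx[1],bx[0]])
s=robot.get_state();print(s["clock"],s["tool_pos"],s["ft_force"],s["wrist_torque"]*100,s["grip_force"],s["joint_velocities"])
for q in("torque_arm","gauge","box"):
    grab_frame("side");print(q,[(np.round(m["extent"]),round(m["conf"],2)) for m in find_in("side",q)[:2]])
t=np.radians(18)
for sx,h in((115,11),(115,-11),(-115,11),(-115,-11)):
    X=123+sx*np.cos(t)-h*np.sin(t);Z=230+sx*np.sin(t)+h*np.cos(t);print(sx,h,"z",Z,proj("side",[*(c+X*bx+6*by),Z]))
```

```text
18.5 [636.8   5.8 208.9] [-0.8  0.3 -3.9] [13.9 32.6  1.5] 88.26815485954285 [-0.  -0.1  0.  -0.2 -0.1 -0.  -0. ]
torque_arm [(array([273.,  94., 371., 164.]), 0.6)]
gauge []
box [(array([193., 164., 354., 282.]), 0.86)]
115 11 z 275.99857603236563 [365.4  96.7]
115 -11 z 255.07533267387228 [367.3 104.4]
-115 11 z 204.92466732612775 [271.7 155.8]
-115 -11 z 184.00142396763437 [275.1 162.8]
```

The detected arm (273–371, 94–164) matches the prediction: lowest point about 184 mm up, steady, carrying only its own weight. I'm handing it in.

```bash
python3 -c "
from workcell import robot
print(robot.finish_job())"
```

```text
the job is handed in; nothing more can be done
None
```

The torque arm is out of the box and held still in the gripper, its lowest point about 11 cm above the box top, with no sign of contact with the box on the way out. The gauge was still in place when last detected, before the final straight lift; the other bench things were not checked afterwards. The job was handed in at about 18.5 s.

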